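Open the coolant valve of the purple-capped tube tray

TASK

Two cooled trays of blood sample tubes stand on the lab bench, each with a blue wing key on the coolant pipe at its front. Open the valve of the tray with the purple-capped tubes fully, by turning its wing key clockwise (seen from above) until the wings lie in line with the pipe, then let go. Leave the key of the yellow-capped tray as it is, and do not knock the amber jar away or over.

Things in the scene. Friction and masses are not known exactly. Their poses are not given: they have to be found in the camera images.
- purple_key (a point): Blue wing key of the tray with purple caps: point on its upright axis, 10 mm under its top, 82 mm above the table. The wings are one upright bar 60 mm tip to tip, 10 thick, 44 to 92 mm above the table; x along the wings, z up. The tray's upright panel, 37 mm from the axis, top 56 mm above the table, clears the wing tips by 7 mm. Nearest tubes (tops at 95 mm) are 80 mm off the axis.
- purple_valve (a joint): Angle of that key. 0 = shut: wings square to the 12 mm steel pipe under it, pointing at the panel. Grows clockwise seen from above; 1.57 = fully open: wings in line with the pipe, parallel to the panel; stop at 1.62. Starts at 0.2 to 0.6. Turns stiffly (0.12 N m) and stays where it is left. Fingertips kept above 60 mm pass over the panel.
- yellow_wing_tip (a point): End of one wing of the blue key of the like tray holding yellow caps (same sizes and make), 30 mm from that key's axis, 82 mm above the table; x points outward along the wing. This key may stand at any angle and must stay as it is.
- jar: Loose amber jar with a white cap, 48 mm across and 75 mm tall, standing on the bench near the two trays' fronts, between them; origin at the centre of its underside.
There are look-alikes about, which are no part of the job. Of the things like the jar, leave any that is black; of the rest the larger one is meant.

How it is judged:
By the outcome, as a careful person would: the job done as asked, in the order asked, and still so for the second after the job is handed in, with the robot touching nothing.
It also fails if it takes over 32 s, if anything falls off the work surface, if the arm or the gripper's body presses on something with over 40 N, if the wrist force passes 120 N, or if a joint passes its speed limit or range.

ROBOT

A 7-joint arm with a two-finger parallel gripper is mounted at the origin on the work surface. World frame = base frame: x ahead of the robot, y to its left, z up, the work surface at z = 0. Lengths are in mm, angles in rad, forces in N, time in s.
With the tool pointing down it reaches from about 400 to 900 mm from the base axis. Payload 5.6 kg.
Tool frame: the origin (TCP) lies between the finger pads; the fingertips stand 8 mm ahead of it and the grasp point (between the pads) lies 11 mm behind it; x points along the fingers, z is the direction in which the jaws open and shut, and the axes are right-handed (so a half turn about x gives the same grasp; the last joint's range is limited). The gripper opens to 92 mm and grips with 3 to 60 N. Pads are 20 mm wide; open, the fingers measure 128 mm over their backs; the gripper's body (75 mm by 189 mm) begins 69 mm behind the grasp point.
Start: joints at [1.068, 0.468, -0.012, 1.603, 0.006, 1.071, -0.056], TCP at [288.411, -582.52, 185.692] pointing down, gripper open.
Joint ranges: [-2.53, 2.53], [-0.31, 2.02], [-1.57, 1.55], [0.28, 2.44], [-1.29, 4.43], [0.15, 1.84], [-2.92, 2.92]. Speed limits (rad/s): [2.57, 2.57, 3.14, 3.14, 3.14, 3.14, 3.14].

INTERFACE

Orientations are given as a rotation vector (axis times angle).
In Python, from rig import arm gives the robot as it stands. The module is installed in compiled form; this text tells all that it offers.
- The arm moves only by the tool drive_tool, never from a script. Its argument "moves" is a list of rows, each a list of 3 entries, a list of its own where there are three numbers: the turn, a rotation vector about the tool's x, y, z in degrees, then the shift along the tool's x, y, z in mm, then the opening in per cent of the stroke, from 0 (shut) to 100 (fully open). A call has 1 to 10 rows; each row shifts and turns the pose as measured when the row begins, along the tool's axes as they then stand; what a row does not reach is not made up. A row lasts 1/8 s, in which the tool goes at most 62.5 mm and 10.7 degrees, less where a joint would pass 70% of its speed; a pose out of reach is approached as far as the arm can. A call is refused whole if a number of a shift passes 62.5 or a number of a turn 10.7, either way. A call with a gripper value outside its range is refused whole. The fingers move at their own pace and stop on an object; the grip force is fixed at half the most. Time passes only in rows, so rows that do not move let the fingers close. It gives the time, the measured TCP pose, the force and the opening at its end, in the units of the state.
- arm.observe(): the state, without advancing time (a new reading comes with each control period).
- arm.get_image(name): name is "scene" or "side" or "wrist"; returns a dict with "pixels" (420x560x3 uint8, red, green, blue), "range_z" (420x560 float32, mm along the optical axis (not along the pixel's ray), 0 where there is no reading), "vertical_fov" (degrees; the focal length in pixels is half the picture's height over the tangent of half this angle, whatever the lens; pixels are square), "cx", "cy" (the principal point, pixels), "R" (3x3) and "t" (3): a world point X has camera coordinates R X + t. Camera axes: x right, y down, z forward; pixel columns grow to the right and rows downward; lengths in mm; the calibration is good to about 2 mm. A picture is of the moment at which its call begins.
- arm.job_done(): hands the job in, once; it reports no verdict.
The state is a dict: "clock": time; "q": joint angles; "joint_velocities": joint speeds; "effort": joint torques, N m; "eef_pos": TCP position; "ee_rot": TCP orientation; "contact_force": force on the tool from outside, world axes, zero at the start; "moment": the same for the moment, N m; "finger_gap": opening from 0.0 (shut) to 1.0 (fully open).
Only numpy, scipy, OpenCV 4.12 (cv2) and the standard library are available. Lean on these libraries where they do the work, as an engineer would, in place of code of your own. Each camera call takes 0.05 s, during which the arm holds its last target.

## Working session

There is one attempt and no reset: what is moved stays moved. The work goes in short steps, Python scripts to look and compute and a tool call to move; the robot and the scene stay as the last step left them, time stands still between calls to the robot, and variables do not carry over. Pictures are saved under pics/ and viewed, and the job is handed in when it is done.

Besides the shell and the picture viewer there is one more tool, called after "Request:" by a JSON object that holds its "op" and its "data", one argument or row to a line. drive_tool: Moves the arm, as the interface text tells. Its arguments: {"type":"object","properties":{"moves":{"type":"array"}},"required":["moves"]}

```bash
mkdir -p pics; cat > h.py <<'E'
import numpy as np, cv2
from rig import arm
def snap(n,tag):
    im=arm.get_image(n); cv2.imwrite(f'pics/{tag}.png',im['pixels'][:,:,::-1]); 
    np.savez(f'{tag}.npz',**{k:np.array(v) for k,v in im.items()}); return im
def f(im): return 210/np.tan(np.radians(float(im['vertical_fov']))/2)
def pt(im,u,v,z):
    R=np.array(im['R']);t=np.array(im['t']);d=R.T@np.array([(u-im['cx'])/f(im),(v-im['cy'])/f(im),1]);c=-R.T@t
    return c+d*(z-c[2])/d[2]
def cloud(im):
    v,u=np.mgrid[:420,:560];Z=im['range_z'];P=np.stack([(u-im['cx'])/f(im)*Z,(v-im['cy'])/f(im)*Z,Z],-1)
    return (P-np.array(im['t']))@np.array(im['R'])
E
python3 - <<'E'
from h import *
for n in ['scene','side','wrist']: im=snap(n,n+'0'); print(n,-im['R'].T@im['t'],im['vertical_fov'],(im['range_z']>0).mean())
print(arm.observe())
E
```

```text
scene [1136.62507347 -157.94090142  555.61886184] 44.25526162791759 0.9961309523809524
side [ 450.75084547 -530.18961617  688.20256974] 56.21978219794615 0.9961734693877551
wrist [ 356.84385159 -548.09475342  383.76946103] 61.14669416912483 0.9959396258503401
{'clock': 0.15, 'q': array([ 1.06799856,  0.46814677, -0.01160816,  1.60337945,  0.00603992,
        1.07140453, -0.05628825]), 'joint_velocities': array([-5.88127536e-04, -3.32366047e-03,  7.32775203e-05, -4.06340078e-03,
        6.54671009e-04,  1.28751093e-03, -5.87154989e-04]), 'effort': array([ 1.14296483e-03, -5.20948112e+01, -1.20582827e-02, -2.43977720e+01,
       -5.66463789e-02,  1.53300451e-02,  7.59422869e-05]), 'eef_pos': array([ 288.1731718 , -582.10596707,  184.99096843]), 'ee_rot': array([ 0.86484212,  1.39350149, -0.86390658]), 'contact_force': array([ 0.31137005,  0.56056593, -0.72509209]), 'moment': array([-0.00461176, -0.01920379, -0.02692141]), 'finger_gap': 1.0011397506351494}
```

View pics/scene0.png

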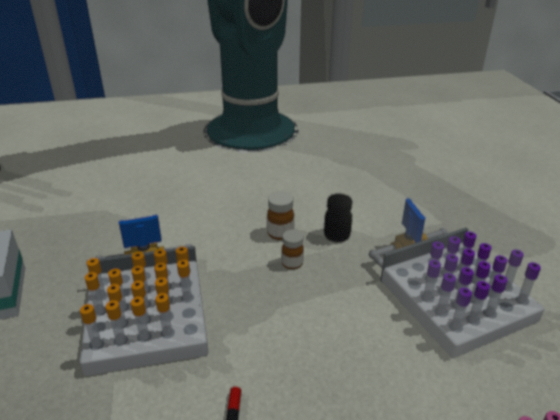

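View pics/side0.png

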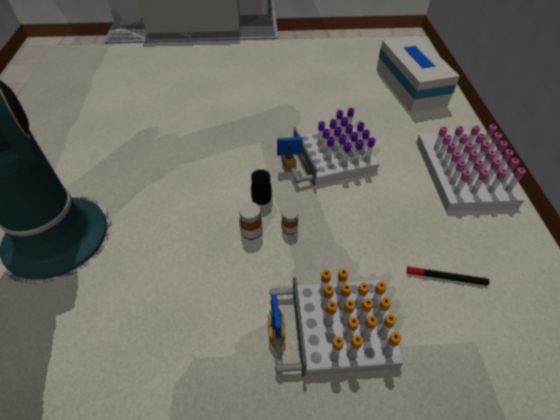

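View pics/wrist0.png

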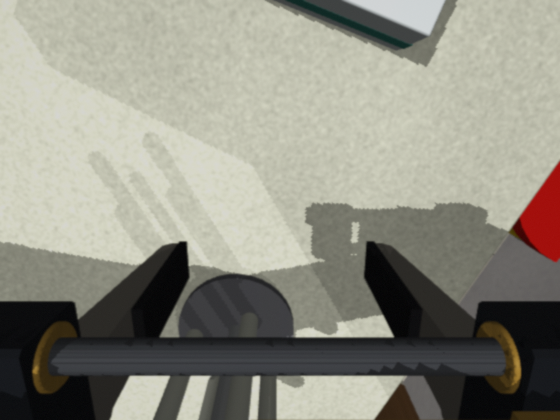

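The scene view has the purple tray at right (key at about 413,220), the yellow tray at left (key at 140,232), the larger amber jar at 281,215, and a small jar and a black one beside it. The side view has the purple key at about 290,147. Next I'll measure them.

```bash
cat > m.py <<'E'
from h import *
def key(im,lo,hi,tag):
    hsv=cv2.cvtColor(im['pixels'],cv2.COLOR_RGB2HSV); P=cloud(im)
    m=cv2.inRange(hsv,(100,120,40),(125,255,255))>0
    m&=(P[...,2]>40)&(P[...,2]<110)&(P[...,1]>lo)&(P[...,1]<hi)&(P[...,0]>300)&(P[...,0]<900)
    Q=P[m]; 
    if len(Q)<20: print(tag,'few',len(Q));return
    zt=np.percentile(Q[:,2],[1,99]); r=cv2.minAreaRect(Q[:,:2].astype(np.float32))
    c=Q[:,:2].mean(0);w,V=np.linalg.eigh(np.cov((Q[:,:2]-c).T))
    print(tag,len(Q),'z',zt.round(),'mean',c.round(1),'rect',np.round(r[0],1),np.round(r[1],1),'dir',np.degrees(np.arctan2(V[1,1],V[0,1])).round(1))
    T=Q[Q[:,2]>88]
    if len(T)>5: r=cv2.minAreaRect(T[:,:2].astype(np.float32)); print('  top',len(T),np.round(r[0],1),np.round(r[1],1))
if __name__=='__main__':
    for n in ['scene','side']:
        im=dict(np.load(n+'0.npz')); P=cloud(im);hsv=cv2.cvtColor(im['pixels'],cv2.COLOR_RGB2HSV)
        key(im,0,500,n+' P');key(im,-600,-100,n+' Y')
        for nm,a,b in [('orange',(5,120,60),(22,255,255)),('purple',(130,80,40),(150,255,255))]:
            m=(cv2.inRange(hsv,a,b)>0)&(P[...,2]>60)&(P[...,2]<120);Q=P[m];print(nm,Q.min(0).round(),Q.max(0).round())
        for (u,v) in dict(scene=[(281,200),(281,232),(292,238),(339,200)],side=[(250,211),(251,232),(290,213),(261,176)])[n]: print((u,v),P[v,u].round())
    # panel points purple (grey, z 45-58) from scene
    for n,pts in dict(scene=[(385,262),(450,240),(468,234)],side=[(296,131),(316,178),(306,155)]).items():
        im=dict(np.load(n+'0.npz'));print(n,[cloud(im)[v,u].round() for u,v in pts])
E
python3 m.py; python3 - <<'E'
import cv2
a=cv2.imread('pics/scene0.png')[180:300,340:500];b=cv2.imread('pics/side0.png')[110:230,230:390]
cv2.imwrite('pics/z0.png',cv2.resize(cv2.hconcat([a,b]),None,fx=2.5,fy=2.5))
E
```

```text
scene P 224 z [59. 94.] mean [529.5 184.6] rect [520.8 183.9] [58.6 12. ] dir -179.1
  top 136 [520.6 185.3] [58.3  9.2]
scene Y 990 z [47. 93.] mean [ 469.  -241.6] rect [ 467.9 -241.5] [15.4 56.6] dir 96.0
  top 182 [ 466.2 -241.7] [12.1 56.6]
orange [ 547. -307.   74.] [ 657. -172.   98.]
purple [593. 147.  65.] [719. 294.  97.]
(281, 200) [430. -11.  75.]
(281, 232) [446. -14.  20.]
(292, 238) [512. -10.  56.]
(339, 200) [450.  84.  76.]
side P 405 z [44. 94.] mean [521.1 181.4] rect [535.8 204.7] [91.5 46.9] dir -175.4
  top 86 [520.5 183.3] [54.4 11.2]
side Y 296 z [48. 95.] mean [ 465.  -250.9] rect [ 464.9 -244.3] [14.7 59.5] dir 95.5
  top 188 [ 465.6 -244. ] [ 9.9 59.7]
orange [ 548. -310.   76.] [ 655. -174.   99.]
purple [596. 147.  69.] [716. 291.  99.]
(250, 211) [425. -17.  76.]
(251, 232) [425. -37.  32.]
(290, 213) [507. -13.  58.]
(261, 176) [451.  81.  76.]
scene [array([581., 119.,  44.]), array([610., 200.,  96.]), array([600., 234.,  95.])]
side [array([544., 256.,  56.]), array([580., 117.,  26.]), array([561., 176.,  46.])]
```

View pics/z0.png

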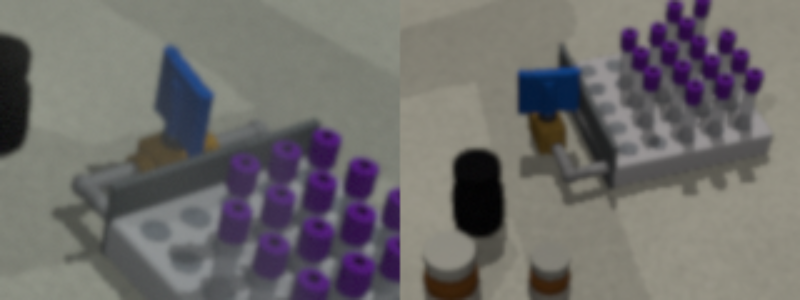

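```bash
python3 - <<'E'
from h import *
from scipy.spatial.transform import Rotation as Ro
o=arm.observe();M=Ro.from_rotvec(o['ee_rot']).as_matrix();print(M.round(3));
print('jaw deg',np.degrees(np.arctan2(M[1,2],M[0,2])))
for n in ['scene','side']:
    im=dict(np.load(n+'0.npz')); P=cloud(im);hsv=cv2.cvtColor(im['pixels'],cv2.COLOR_RGB2HSV)
    near=(np.hypot(P[...,0]-520.5,P[...,1]-184.5)<36)
    m=(cv2.inRange(hsv,(100,120,40),(125,255,255))>0)&near
    for z in (84,89):
        Q=P[m&(P[...,2]>z)][:,:2].astype(np.float32)
        l=cv2.fitLine(Q,cv2.DIST_HUBER,0,.01,.01).ravel();r=cv2.minAreaRect(Q)
        print(n,z,len(Q),'wing deg',np.degrees(np.arctan2(l[1],l[0])).round(1),r)
    # panel top edge: z 52..58
    s=(np.abs(P[...,2]-55)<3)&(P[...,0]>535)&(P[...,0]<600)&(P[...,1]>100)&(P[...,1]<275)&(hsv[...,1]<90)
    # outside tube region
    Q=P[s][:,:2]; d=(Q-[520.5,184.5])@[np.cos(.253),np.sin(.253)]; Q=Q[(d>28)&(d<48)].astype(np.float32)
    l=cv2.fitLine(Q,cv2.DIST_HUBER,0,.01,.01).ravel();nn=np.array([-l[1],l[0]]);nn*=np.sign(nn[0])
    print('  panel',len(Q),'normal deg',np.degrees(np.arctan2(nn[1],nn[0])).round(1),'dist',((l[2:]-[520.5,184.5])@nn).round(1),cv2.minAreaRect(Q))
E
```

```text
[[-0.001  0.896  0.444]
 [ 0.001  0.444 -0.896]
 [-1.    -0.    -0.001]]
jaw deg -63.65722909522125
scene 84 161 wing deg -0.5 ((520.606689453125, 183.8988800048828), (58.255123138427734, 12.032809257507324), 1.8029087781906128)
scene 89 126 wing deg -0.2 ((520.5621948242188, 185.31410217285156), (58.255123138427734, 9.200944900512695), 1.8029087781906128)
  panel 365 normal deg 13.5 dist 40.7 ((555.3898315429688, 194.33282470703125), (16.18004608154297, 159.2924041748047), 13.395899772644043)
side 84 120 wing deg 3.0 ((520.60302734375, 182.52023315429688), (54.62675857543945, 12.768547058105469), 1.5065345764160156)
side 89 74 wing deg 2.0 ((520.53369140625, 183.27944946289062), (54.239559173583984, 11.247023582458496), 1.5065343379974365)
  panel 112 normal deg 13.0 dist 38.9 ((559.1585693359375, 193.728759765625), (7.076562404632568, 158.93511962890625), 13.094765663146973)
```

```bash
cat > plan.py <<'E'
import sys
from h import *
from scipy.spatial.transform import Rotation as Ro
def plan(tx,ty,jaw,n,z=None):
    o=arm.observe();M=Ro.from_rotvec(o['ee_rot']).as_matrix();a=np.degrees(np.arctan2(M[1,2],M[0,2]));p=o['eef_pos']
    print('clock',o['clock'],'p',p.round(1),'jaw',a.round(1),'xaxis',M[:,0].round(4),'F',o['contact_force'].round(1),'q7',o['q'][6].round(2),'gap',o['finger_gap'].round(2))
    da=(jaw-a)/n; d=np.array([tx-p[0],ty-p[1]])/n; 
    for i in range(n):
        b=np.radians(a+i*da);print([[round(-da,1),0,0],[0 if z is None else round((p[2]-z)/n,1),round(float(d@[-np.sin(b),np.cos(b)]),1),round(float(d@[np.cos(b),np.sin(b)]),1)],60])
if __name__=='__main__': v=list(map(float,sys.argv[1:])); plan(v[0],v[1],v[2],int(v[3]),v[4] if len(v)>4 else None)
E
python3 plan.py 520.5 184.3 91.5 16
```

```text
Traceback (most recent call last):
  File "plan.py", line 10, in <module>
    if __name__=='__main__': v=list(map(float,sys.argv[1:])); plan(v[0],v[1],v[2],int(v[3]),v[4] if len(v)>4 else None)
                                                              ~~~~^^^^^^^^^^^^^^^^^^^^^^^^^^^^^^^^^^^^^^^^^^^^^^^^^^^^^
  File "plan.py", line 6, in plan
    print('clock',o['clock'],'p',p.round(1),'jaw',a.round(1),'xaxis',M[:,0].round(4),'F',o['contact_force'].round(1),'q7',o['q'][6].round(2),'gap',o['finger_gap'].round(2))
                                                                                                                                                   ^^^^^^^^^^^^^^^^^^^^^
AttributeError: 'float' object has no attribute 'round'
```

```bash
sed -i "s/o\['finger_gap'\].round(2)/round(o['finger_gap'],2)/" plan.py
python3 plan.py 520.5 184.3 91.5 16
```

```text
clock 0.15 p [ 288.2 -582.1  185. ] jaw -63.7 xaxis [-7.0e-04  1.1e-03 -1.0e+00] F [ 0.3  0.6 -0.7] q7 -0.06 gap 1.0
[[np.float64(-9.7), 0, 0], [0, 34.3, -36.5], 60]
[[np.float64(-9.7), 0, 0], [0, 39.9, -30.2], 60]
[[np.float64(-9.7), 0, 0], [0, 44.4, -23.0], 60]
[[np.float64(-9.7), 0, 0], [0, 47.7, -15.2], 60]
[[np.float64(-9.7), 0, 0], [0, 49.6, -7.0], 60]
[[np.float64(-9.7), 0, 0], [0, 50.0, 1.5], 60]
[[np.float64(-9.7), 0, 0], [0, 49.1, 9.9], 60]
[[np.float64(-9.7), 0, 0], [0, 46.7, 18.0], 60]
[[np.float64(-9.7), 0, 0], [0, 43.0, 25.6], 60]
[[np.float64(-9.7), 0, 0], [0, 38.1, 32.5], 60]
[[np.float64(-9.7), 0, 0], [0, 32.1, 38.4], 60]
[[np.float64(-9.7), 0, 0], [0, 25.1, 43.3], 60]
[[np.float64(-9.7), 0, 0], [0, 17.5, 46.9], 60]
[[np.float64(-9.7), 0, 0], [0, 9.3, 49.2], 60]
[[np.float64(-9.7), 0, 0], [0, 0.9, 50.0], 60]
[[np.float64(-9.7), 0, 0], [0, -7.5, 49.5], 60]
```

Request:
{"op": "drive_tool", "data": {
  "moves": [
    [[-10, 0, 0], [0, 34, -36], 60],
    [[-10, 0, 0], [0, 40, -30], 60],
    [[-10, 0, 0], [0, 44, -23], 60],
    [[-10, 0, 0], [0, 48, -15], 60],
    [[-10, 0, 0], [0, 50, -7], 60],
    [[-10, 0, 0], [0, 50, 2], 60],
    [[-10, 0, 0], [0, 49, 10], 60],
    [[-10, 0, 0], [0, 47, 18], 60]
  ]
}}

```text
clock: 1.15
eef_pos: [391.8, -186.8, 183.0]
ee_rot: [-0.253, 1.558, 0.255]
contact_force: [0.7, 0.5, 0.3]
finger_gap: 0.596
```

```bash
python3 plan.py 520.5 184.3 91.5 10 | sed 's/np.float64//g'
```

```text
clock 1.15 p [ 391.8 -186.8  183. ] jaw 18.5 xaxis [-2.7e-03  4.0e-04 -1.0e+00] F [0.7 0.5 0.3] q7 0.62 gap 0.6
[[(-7.3), 0, 0], [0, 31.1, 24.0], 60]
[[(-7.3), 0, 0], [0, 27.8, 27.8], 60]
[[(-7.3), 0, 0], [0, 24.0, 31.1], 60]
[[(-7.3), 0, 0], [0, 19.9, 33.9], 60]
[[(-7.3), 0, 0], [0, 15.4, 36.1], 60]
[[(-7.3), 0, 0], [0, 10.7, 37.8], 60]
[[(-7.3), 0, 0], [0, 5.8, 38.8], 60]
[[(-7.3), 0, 0], [0, 0.9, 39.3], 60]
[[(-7.3), 0, 0], [0, -4.1, 39.1], 60]
[[(-7.3), 0, 0], [0, -9.1, 38.2], 60]
```

Request:
{"op": "drive_tool", "data": {
  "moves": [
    [[-7.3, 0, 0], [0, 31, 24], 60],
    [[-7.3, 0, 0], [0, 28, 28], 60],
    [[-7.3, 0, 0], [0, 24, 31], 60],
    [[-7.3, 0, 0], [0, 20, 34], 60],
    [[-7.3, 0, 0], [0, 15, 36], 60],
    [[-7.3, 0, 0], [0, 11, 38], 60],
    [[-7.3, 0, 0], [0, 6, 39], 60],
    [[-7.3, 0, 0], [0, 1, 39], 60],
    [[-7.3, 0, 0], [0, -4, 39], 60],
    [[-7.3, 0, 0], [0, -9, 38], 60]
  ]
}}

```text
clock: 2.4
eef_pos: [514.2, 198.8, 182.1]
ee_rot: [-1.261, 1.179, 1.261]
contact_force: [0.1, 0.4, -0.3]
finger_gap: 0.6
```

```bash
python3 plan.py 520.5 184.3 91.5 2 | sed 's/np.float64//g'; python3 -c "
from h import *
im=snap('wrist','w1'); P=cloud(im);hsv=cv2.cvtColor(im['pixels'],cv2.COLOR_RGB2HSV)
m=(cv2.inRange(hsv,(100,120,40),(125,255,255))>0)&(P[...,2]>84)&(P[...,2]<100)
Q=P[m][:,:2].astype(np.float32);print(len(Q),cv2.minAreaRect(Q)); l=cv2.fitLine(Q,cv2.DIST_HUBER,0,.01,.01).ravel();print(np.degrees(np.arctan2(l[1],l[0])))
"
```

```text
clock 2.4 p [514.2 198.8 182.1] jaw 94.0 xaxis [-0.0023 -0.0028 -1.    ] F [ 0.1  0.4 -0.3] q7 0.89 gap 0.6
[[(1.2), 0, 0], [0, -2.6, -7.5], 60]
[[(1.2), 0, 0], [0, -2.8, -7.4], 60]
530 ((516.9112548828125, 188.41336059570312), (11.006985664367676, 58.6552848815918), 87.31021118164062)
0.25481924
```

View pics/w1.png

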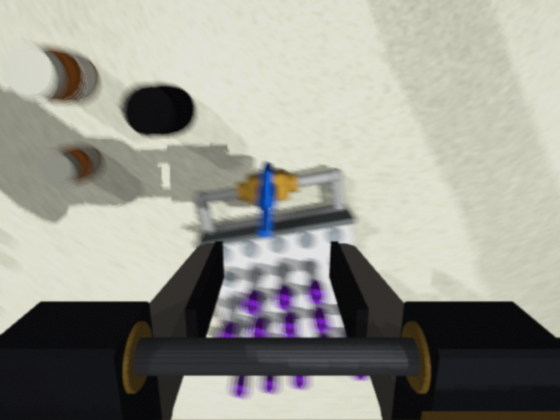

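The wrist view shows the key at about (267,200) with its wings roughly end-on to the jaws. The frame is blurred by motion. I'll correct the pose, let the arm settle and measure again.

Request:
{"op": "drive_tool", "data": {
  "moves": [
    [[1.5, 0, 0], [30, -3, -7], 60],
    [[1, 0, 0], [30, -3, -7], 60],
    [[0, 0, 0], [0, 0, 0], 60],
    [[0, 0, 0], [0, 0, 0], 60]
  ]
}}

```text
clock: 2.95
eef_pos: [521.5, 193.7, 121.6]
ee_rot: [-1.232, 1.189, 1.239]
contact_force: [-0.7, 0.2, -0.3]
finger_gap: 0.596
```

```bash
cat > w.py <<'E'
import sys
from h import *
for n in sys.argv[2:]:
    im=snap(n,sys.argv[1]+n); P=cloud(im);hsv=cv2.cvtColor(im['pixels'],cv2.COLOR_RGB2HSV)
    m=(cv2.inRange(hsv,(100,120,40),(125,255,255))>0)&(P[...,2]>84)&(P[...,2]<100)&(np.hypot(P[...,0]-520,P[...,1]-184)<45)
    Q=P[m][:,:2].astype(np.float32)
    if len(Q)<5: print(n,'few');continue
    l=cv2.fitLine(Q,cv2.DIST_HUBER,0,.01,.01).ravel();print(n,len(Q),cv2.minAreaRect(Q),np.degrees(np.arctan2(l[1],l[0])))
    # panel
    d=(P[...,:2]-[520.5,184.3])@[np.cos(.232),np.sin(.232)]
    s=(np.abs(P[...,2]-55)<2.5)&(d>32)&(d<45)&(np.hypot(P[...,0]-557,P[...,1]-193)<75); Q=P[s][:,:2].astype(np.float32)
    if len(Q)>20: l=cv2.fitLine(Q,cv2.DIST_HUBER,0,.01,.01).ravel();print('  panel',len(Q),np.degrees(np.arctan2(l[1],l[0])),cv2.minAreaRect(Q))
E
python3 w.py w2 wrist; python3 plan.py 520.5 184.3 91.5 2 | sed 's/np.float64//g'
```

```text
wrist 1229 ((516.8698120117188, 186.09434509277344), (59.41840362548828, 14.527913093566895), 7.277646541595459) 1.615188
  panel 1026 -76.44161 ((552.237548828125, 209.0209503173828), (6.775662422180176, 116.40420532226562), 13.546233177185059)
clock 3.0 p [521.5 193.4 121.5] jaw 92.1 xaxis [-0.0012  0.0044 -1.    ] F [-0.6 -0.1  0.2] q7 0.82 gap 0.6
[[(0.3), 0, 0], [0, 0.7, -4.5], 60]
[[(0.3), 0, 0], [0, 0.6, -4.6], 60]
```

View pics/w2wrist.png

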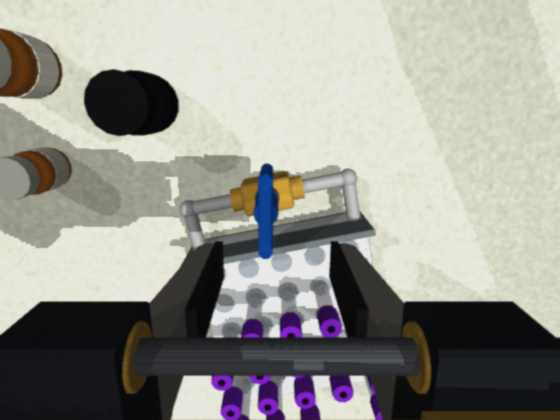

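The settled view has the wings at about 1.6° and the panel normal at about 13.5°, so the valve stands near 0.21 rad. The three views agree to within 3 mm on the key's position, about (519.5,185). Now lower onto it.

Request:
{"op": "drive_tool", "data": {
  "moves": [
    [[0.5, 0, 0], [0, 2, -8], 60],
    [[0, 0, 0], [22, 0, 0], 60],
    [[0, 0, 0], [22, 0, 0], 60],
    [[0, 0, 0], [0, 0, 0], 60]
  ]
}}

```text
clock: 3.5
eef_pos: [522.1, 184.2, 80.7]
ee_rot: [-1.227, 1.19, 1.225]
contact_force: [-0.3, 0.9, 0.6]
finger_gap: 0.598
```

```bash
python3 w.py w3 wrist scene; python3 plan.py 519.5 184.9 91.5 1 74| sed 's/np.float64//g'
```

```text
wrist 1733 ((516.856689453125, 185.92324829101562), (16.26087760925293, 59.378929138183594), 83.7292251586914) 1.6700175
  panel 1151 -76.37647 ((553.11328125, 205.82945251464844), (6.978065490722656, 123.22333526611328), 13.458895683288574)
scene 143 ((521.1341552734375, 183.1401824951172), (56.867000579833984, 12.213485717773438), 0.4312862157821655) 1.9589992
  panel 319 -76.95554 ((558.8357543945312, 193.92811584472656), (8.895526885986328, 149.01559448242188), 13.63089656829834)
clock 3.6 p [523.3 185.1  82.2] jaw 91.4 xaxis [ 0.0085  0.0058 -0.9999] F [ 1.1 -0.4 -0.3] q7 0.78 gap 0.6
[[(-0.1), 0, 0], [(8.2), 3.8, -0.1], 60]
```

View pics/w3wrist.png

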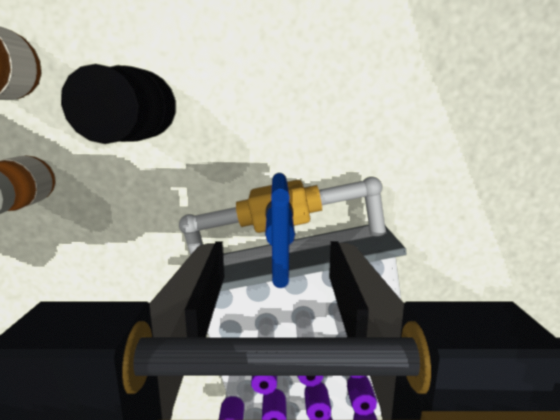

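Key column 280 sits midway between the fingers (about 222 to 332), so y is centred. Next I'll shift 3 mm in x, go down 7 and close.

Request:
{"op": "drive_tool", "data": {
  "moves": [
    [[0, 0, 0], [7, 3, 0], 60],
    [[0, 0, 0], [0, 0, 0], 30],
    [[0, 0, 0], [0, 0, 0], 0],
    [[0, 0, 0], [0, 0, 0], 0],
    [[0, 0, 0], [0, 0, 0], 0],
    [[0, 0, 0], [0, 0, 0], 0]
  ]
}}

```text
clock: 4.35
eef_pos: [521.5, 185.6, 77.2]
ee_rot: [-1.229, 1.183, 1.221]
contact_force: [-0.1, -0.4, -0.6]
finger_gap: 0.081
```

```bash
python3 w.py w4 scene side; python3 plan.py 519.5 184.9 91.5 1 74| sed 's/np.float64//g'; python3 -c "
import cv2
cv2.imwrite('pics/z4.png',cv2.resize(cv2.hconcat([cv2.imread('pics/w4scene.png')[120:320,330:530],cv2.imread('pics/w4side.png')[60:260,200:400]]),None,fx=2,fy=2))"
```

```text
scene 133 ((524.1713256835938, 184.74317932128906), (52.22526550292969, 9.455945014953613), 2.6873698234558105) 4.806496
  panel 316 -76.539925 ((558.4762573242188, 193.2081298828125), (9.389022827148438, 149.70187377929688), 13.528989791870117)
side 110 ((520.5387573242188, 183.0274200439453), (54.42665100097656, 11.68576431274414), 2.289466619491577) 1.9987797
  panel 82 -77.27455 ((559.140625, 193.67010498046875), (7.201810836791992, 148.28729248046875), 13.40685749053955)
clock 4.45 p [521.5 185.6  77.2] jaw 91.4 xaxis [ 0.0123  0.0066 -0.9999] F [ 0.6  0.  -0.3] q7 0.77 gap 0.01
[[(-0.1), 0, 0], [(3.2), 2.0, -0.6], 60]
```

View pics/z4.png

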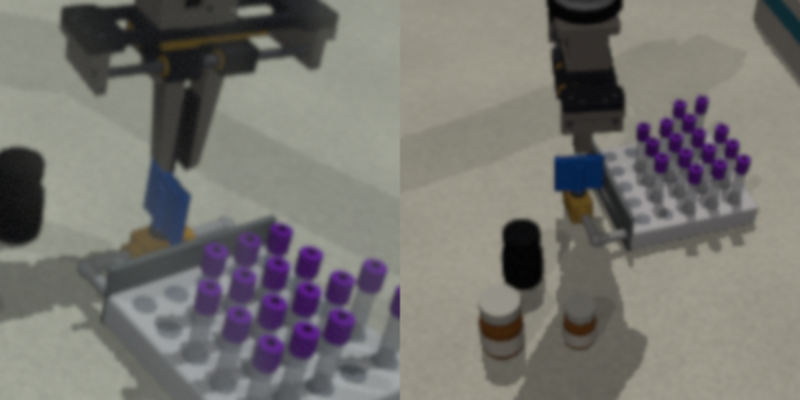

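The gap is 0.01, so the fingers closed on nothing. I'll measure where the fingertips really are.

```bash
python3 - <<'E'
from h import *
for n in ['scene','side']:
    im=dict(np.load('w4'+n+'.npz'));P=cloud(im);hsv=cv2.cvtColor(im['pixels'],cv2.COLOR_RGB2HSV)
    m=(hsv[...,2]<110)&(P[...,2]>60)&(P[...,2]<175)&(np.hypot(P[...,0]-515,P[...,1]-185)<110)&~(cv2.inRange(hsv,(95,90,0),(155,255,255))>0)
    Q=P[m]
    for z in range(60,175,12):
        q=Q[(Q[:,2]>=z)&(Q[:,2]<z+12)]
        if len(q)>3: print(n,z,len(q),'med',np.median(q,0).round(),'min',q.min(0).round(),'max',q.max(0).round())
    k=cv2.resize(im['pixels'][100:300,200:560] if n=='side' else im['pixels'][60:300,300:560],None,fx=2,fy=2); cv2.imwrite(f'pics/z5{n}.png',k[:,:,::-1])
E
```

```text
scene 60 67 med [469.  98.  66.] min [459.  85.  60.] max [610. 233.  72.]
scene 72 150 med [550. 172.  75.] min [443.  85.  72.] max [624. 242.  84.]
scene 84 46 med [607. 195.  90.] min [494. 170.  84.] max [624. 242.  95.]
scene 96 11 med [530. 191. 107.] min [521. 173. 106.] max [532. 200. 108.]
scene 108 147 med [531. 182. 114.] min [516. 168. 108.] max [534. 203. 120.]
scene 120 166 med [531. 182. 126.] min [515. 167. 120.] max [534. 204. 132.]
scene 132 183 med [531. 181. 138.] min [513. 166. 132.] max [533. 204. 144.]
scene 144 195 med [531. 180. 150.] min [513. 165. 144.] max [534. 205. 156.]
scene 156 232 med [531. 185. 162.] min [512. 164. 156.] max [534. 206. 168.]
scene 168 141 med [531. 191. 171.] min [510. 163. 168.] max [535. 207. 175.]
side 60 58 med [609. 200.  66.] min [491. 170.  60.] max [623. 234.  72.]
side 72 66 med [465. 103.  76.] min [442.  88.  72.] max [622. 237.  84.]
side 84 30 med [571. 190.  92.] min [491. 171.  85.] max [624. 237.  96.]
side 96 5 med [523. 179. 107.] min [514. 174.  96.] max [624. 240. 108.]
side 108 26 med [521. 171. 116.] min [514. 168. 110.] max [532. 179. 120.]
side 120 34 med [522. 169. 126.] min [513. 167. 121.] max [531. 178. 132.]
side 132 23 med [524. 168. 136.] min [513. 166. 132.] max [533. 175. 139.]
```

View pics/z5scene.png

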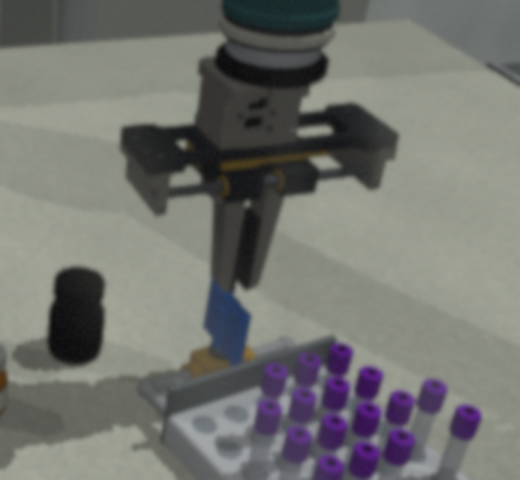

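View pics/w4side.png

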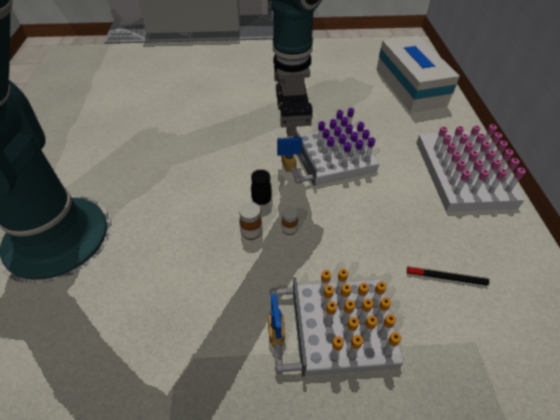

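```bash
python3 - <<'E'
from h import *
for n in ['wrist0','w3wrist']:
    im=dict(np.load(n+'.npz'));print(n,-im['R'].T@im['t'], im['R'][2])
im=snap('wrist','w5');print(-im['R'].T@im['t']);P=cloud(im)
o=arm.observe();print(o['eef_pos'],o['q'],o['finger_gap'])
print('table z',[P[v,u].round(1) for u,v in [(420,60),(500,150),(200,30)]])
im=dict(np.load('w3wrist.npz'));P=cloud(im);print('w3 tips',[P[v,u].round(1) for u,v in [(215,246),(218,260),(338,246),(335,260),(210,300),(345,300)]],'key top',P[235,280])
E
```

```text
wrist0 [ 356.84385159 -548.09475342  383.76946103] [-0.24746607 -0.12146909 -0.96125221]
w3wrist [442.59340263 181.20177572 279.20319616] [ 0.27933763  0.01040943 -0.96013652]
[440.73216389 182.14747109 275.10272603]
[521.49884859 185.5672122   77.14009628] [ 0.16959136  0.56730531 -0.73657221  1.90274698  0.50172591  0.84847134
  0.76989675] 0.003860082150174319
table z [array([ 4.107e+02,  2.867e+02, -2.000e-01]), array([473.9, 358.3,  -0.9]), array([395. , 128.7,  -0.7])]
w3 tips [array([512. , 153.1, 115.1]), array([514.6, 156.1, 125.6]), array([509.8, 213.9, 116.7]), array([513.3, 211.2, 125.6]), array([522.3, 156.1, 148.1]), array([518.4, 211.3, 152.4])] key top [514.08268883 185.77342558  92.31578292]
```

View pics/w5.png

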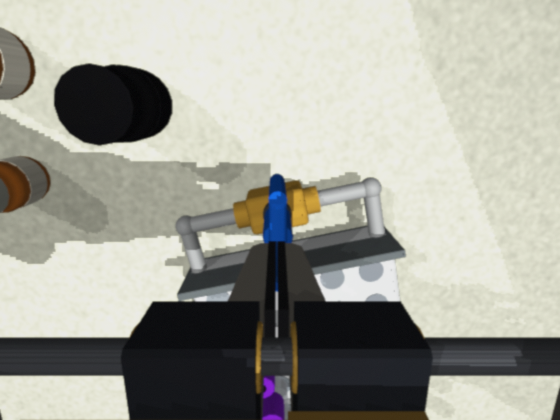

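All three cameras put the fingertips near z = 106 mm, though the reported TCP z of 77 implies 69. The wrist camera still reads the table at about 0 and the key top at 92, so the arm pose looks right. The fingers themselves end about 37 mm higher than the stated geometry. I'll go by the images: open, descend further in steps and watch the force.

Request:
{"op": "drive_tool", "data": {
  "moves": [
    [[0, 0, 0], [0, 0, 0], 50],
    [[0, 0.4, 0.7], [0, 2, -1], 50],
    [[0, 0, 0], [0, 0, 0], 50],
    [[0, 0, 0], [10, 0, 0], 50],
    [[0, 0, 0], [12, 0, 0], 50],
    [[0, 0, 0], [0, 0, 0], 50]
  ]
}}

```text
clock: 5.25
eef_pos: [519.0, 184.1, 53.0]
ee_rot: [-1.228, 1.2, 1.228]
contact_force: [0.2, -0.4, 0.3]
finger_gap: 0.498
```

```bash
cat > tips.py <<'E'
import sys
from h import *
for n in ['scene','side']:
    im=snap(n,sys.argv[1]+n);P=cloud(im);hsv=cv2.cvtColor(im['pixels'],cv2.COLOR_RGB2HSV)
    m=(hsv[...,2]<110)&(P[...,2]>58)&(P[...,2]<135)&(np.hypot(P[...,0]-520,P[...,1]-185)<60)&~(cv2.inRange(hsv,(95,70,0),(165,255,255))>0)
    Q=P[m]
    for z in range(58,130,8):
        q=Q[(Q[:,2]>=z)&(Q[:,2]<z+8)]
        if len(q)>3: print(n,z,len(q),'min',q.min(0).round(),'max',q.max(0).round())
a=cv2.imread(f'pics/{sys.argv[1]}scene.png')[120:270,340:540];b=cv2.imread(f'pics/{sys.argv[1]}side.png')[60:210,200:400]
cv2.imwrite(f'pics/{sys.argv[1]}z.png',cv2.resize(cv2.hconcat([a,b]),None,fx=2,fy=2))
E
python3 tips.py t1; python3 plan.py 519.5 184.9 91.5 1 | sed 's/np.float64//g'
```

```text
scene 58 4 min [546. 189.  60.] max [549. 192.  64.]
scene 82 82 min [510. 149.  82.] max [549. 219.  90.]
scene 90 112 min [510. 148.  90.] max [545. 220.  98.]
scene 98 113 min [509. 147.  98.] max [532. 222. 106.]
scene 106 115 min [510. 146. 106.] max [533. 223. 114.]
scene 114 126 min [509. 146. 114.] max [532. 224. 122.]
scene 122 138 min [509. 145. 122.] max [533. 223. 130.]
side 58 7 min [491. 155.  58.] max [567. 214.  63.]
side 82 9 min [491. 148.  85.] max [526. 183.  89.]
side 90 25 min [491. 145.  91.] max [548. 190.  98.]
side 98 22 min [513. 145.  98.] max [530. 156. 106.]
side 106 22 min [512. 144. 106.] max [530. 153. 114.]
side 114 24 min [512. 144. 114.] max [531. 154. 121.]
side 122 24 min [512. 144. 122.] max [531. 152. 130.]
clock 5.35 p [519.7 184.5  54. ] jaw 91.4 xaxis [-1.e-04 -9.e-04 -1.e+00] F [-0.6  0.2 -0.3] q7 0.75 gap 0.5
[[(-0.1), 0, 0], [0, 0.1, 0.4], 60]
```

View pics/t1z.png

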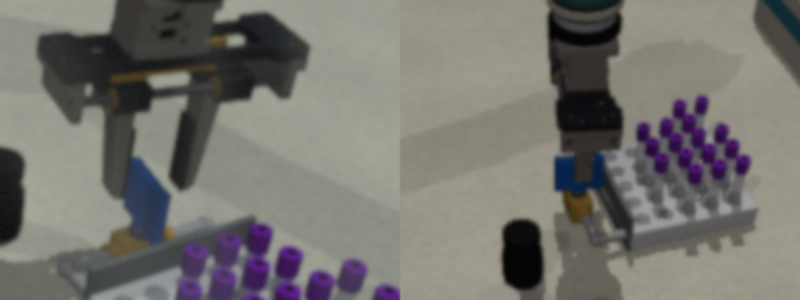

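The tips now straddle the wing at z ≈ 82, centred at y = 184 and x = 521. I'll go 16 mm lower (tips near 66) and close.

Request:
{"op": "drive_tool", "data": {
  "moves": [
    [[0, 0, 0], [8, 0.5, 0], 50],
    [[0, 0, 0], [8, 0, 0], 50],
    [[0, 0, 0], [0, 0, 0], 30],
    [[0, 0, 0], [0, 0, 0], 0],
    [[0, 0, 0], [0, 0, 0], 0],
    [[0, 0, 0], [0, 0, 0], 0],
    [[0, 0, 0], [0, 0, 0], 0]
  ]
}}

```text
clock: 6.22
eef_pos: [519.4, 186.2, 37.3]
ee_rot: [-1.227, 1.195, 1.228]
contact_force: [0.3, 1.0, -1.8]
finger_gap: 0.187
```

```bash
python3 tips.py t2; python3 plan.py 519.5 184.9 91.5 1 | sed 's/np.float64//g'
```

```text
scene 66 45 min [518. 165.  66.] max [550. 209.  74.]
scene 74 63 min [515. 164.  74.] max [548. 207.  82.]
scene 82 86 min [510. 163.  82.] max [548. 210.  90.]
scene 90 111 min [510. 163.  90.] max [532. 209.  98.]
scene 98 126 min [510. 161.  98.] max [532. 211. 106.]
scene 106 125 min [510. 161. 106.] max [533. 212. 114.]
scene 114 142 min [511. 161. 114.] max [533. 212. 122.]
scene 122 166 min [509. 160. 122.] max [533. 213. 130.]
side 58 8 min [491. 159.  58.] max [568. 210.  65.]
side 66 6 min [491. 165.  66.] max [528. 182.  74.]
side 74 20 min [491. 163.  74.] max [530. 182.  81.]
side 82 22 min [491. 161.  82.] max [548. 183.  89.]
side 90 25 min [491. 161.  90.] max [529. 185.  98.]
side 98 12 min [513. 160.  98.] max [531. 164. 102.]
clock 6.325 p [519.4 186.2  37.3] jaw 91.5 xaxis [ 0.0012  0.0019 -1.    ] F [ 0.5  1.7 -3.1] q7 0.73 gap 0.19
[[(-0.0), 0, 0], [0, -0.1, -1.3], 60]
```

View pics/t2z.png

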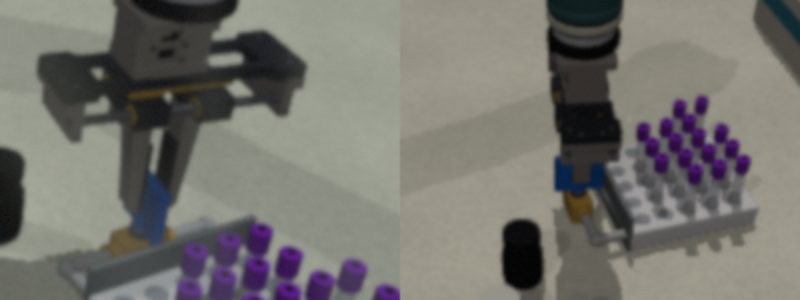

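Gap 0.19 (17 mm) is more than the 10 mm wing, so the tips are probably on a wider hub. I'll check its height in the earlier wrist cloud.

```bash
python3 - <<'E'
from h import *
for n in ['w2wrist','w3wrist']:
    im=dict(np.load(n+'.npz'));P=cloud(im);hsv=cv2.cvtColor(im['pixels'],cv2.COLOR_RGB2HSV)
    m=(cv2.inRange(hsv,(100,120,30),(125,255,255))>0)&(np.hypot(P[...,0]-520,P[...,1]-184)<45)
    Q=P[m]; a=np.radians(1.65);L=(Q[:,:2]-[517,186])@np.array([[np.cos(a),-np.sin(a)],[np.sin(a),np.cos(a)]])
    for z in range(40,100,6):
        s=(Q[:,2]>=z)&(Q[:,2]<z+6)
        if s.sum()>2: print(n,z,s.sum(),'along',L[s,0].min().round(),L[s,0].max().round(),'across',L[s,1].min().round(1),L[s,1].max().round(1))
    for lo in range(-32,32,8):
        s=(L[:,0]>=lo)&(L[:,0]<lo+8)&(Q[:,2]>86); 
        if s.sum()>2: print('  top along',lo,L[s,1].min().round(1),L[s,1].max().round(1))
E
python3 w.py t3 wrist
```

```text
w2wrist 40 4 along -4.0 40.0 across -9.0 -7.4
w2wrist 46 15 along -30.0 40.0 across -7.8 8.0
w2wrist 52 25 along -30.0 39.0 across -8.2 8.0
w2wrist 58 28 along -30.0 -5.0 across -7.8 7.2
w2wrist 64 24 along -30.0 -5.0 across -7.6 7.2
w2wrist 70 30 along -30.0 -5.0 across -7.3 7.2
w2wrist 76 35 along -30.0 -1.0 across -8.3 7.9
w2wrist 82 144 along -30.0 6.0 across -8.2 7.9
w2wrist 88 1171 along -30.0 30.0 across -5.1 4.6
  top along -32 -4.9 4.3
  top along -24 -5.0 4.4
  top along -16 -5.0 4.4
  top along -8 -5.1 6.5
  top along 0 -4.4 4.5
  top along 8 -4.4 4.5
  top along 16 -4.5 4.5
  top along 24 -4.5 4.6
w3wrist 40 9 along -6.0 37.0 across -8.5 7.1
w3wrist 46 20 along -30.0 37.0 across -8.4 7.2
w3wrist 52 39 along -30.0 37.0 across -8.3 7.6
w3wrist 58 45 along -30.0 -3.0 across -8.1 7.4
w3wrist 64 45 along -30.0 -4.0 across -8.0 7.1
w3wrist 70 58 along -30.0 -4.0 across -7.9 7.0
w3wrist 76 65 along -30.0 4.0 across -8.3 7.8
w3wrist 82 225 along -30.0 6.0 across -8.3 8.2
w3wrist 88 1653 along -30.0 30.0 across -5.1 4.6
  top along -32 -4.5 4.3
  top along -24 -5.1 4.3
  top along -16 -4.6 4.4
  top along -8 -4.7 4.4
  top along 0 -4.7 4.5
  top along 8 -4.8 4.5
  top along 16 -4.8 4.6
  top along 24 -4.8 4.5
wrist 2691 ((516.9762573242188, 186.04962158203125), (59.74727249145508, 17.20255470275879), 10.521062850952148) 1.7534586
  panel 961 -76.37836 ((549.4803466796875, 220.43817138671875), (7.075622081756592, 92.8771743774414), 13.306184768676758)
```

View pics/t3wrist.png

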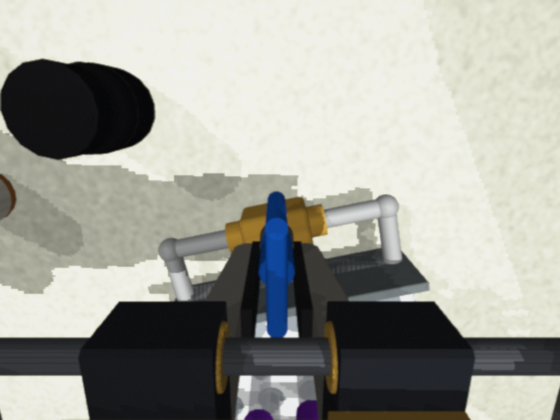

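The hub is a roughly 16 mm cylinder up to z ≈ 87, so the grip is on the hub. The wings stand between the pads, so if the grip slips the pad edges will drive the wings. I'll start turning clockwise.

Request:
{"op": "drive_tool", "data": {
  "moves": [
    [[8, 0, 0], [0, 0, 0], 0],
    [[8, 0, 0], [0, 0, 0], 0],
    [[8, 0, 0], [0, 0, 0], 0],
    [[8, 0, 0], [0, 0, 0], 0],
    [[0, 0, 0], [0, 0, 0], 0]
  ]
}}

```text
clock: 7.0
eef_pos: [519.2, 185.6, 37.3]
ee_rot: [-0.797, 1.419, 0.797]
contact_force: [0.7, 1.1, -2.0]
finger_gap: 0.188
```

```bash
python3 w.py t4 wrist side; python3 plan.py 519.5 186 91.5 1 | sed 's/np.float64//g'
```

```text
wrist 2726 ((516.9120483398438, 186.3514862060547), (16.94478988647461, 59.44976043701172), 67.14644622802734) -30.685705
  panel 1527 -76.32982 ((552.7568359375, 209.07162475585938), (7.179637908935547, 116.58557891845703), 13.615065574645996)
side 47 ((535.2342529296875, 176.26390075683594), (15.027116775512695, 18.775510787963867), 84.8807373046875) -27.837996
  panel 90 -77.268555 ((560.7802124023438, 185.31365966796875), (7.0861711502075195, 132.4883575439453), 12.563741683959961)
clock 7.1 p [519.2 185.6  37.3] jaw 58.7 xaxis [ 7.0e-04  1.2e-03 -1.0e+00] F [ 0.2  0.8 -2.7] q7 0.25 gap 0.18
[[(-32.8), 0, 0], [0, -0.1, 0.5], 60]
```

The key follows without slip: the wing is now at -30.7° and the panel at -76.4°. About 46° to go.

Request:
{"op": "drive_tool", "data": {
  "moves": [
    [[9, 0, 0], [0, 0, 0], 0],
    [[9, 0, 0], [0, 0, 0], 0],
    [[9, 0, 0], [0, 0, 0], 0],
    [[9, 0, 0], [0, 0, 0], 0],
    [[8.5, 0, 0], [0, 0, 0], 0],
    [[0, 0, 0], [0, 0, 0], 0],
    [[0, 0, 0], [0, 0, 0], 0]
  ]
}}

```text
clock: 7.98
eef_pos: [518.4, 185.1, 37.2]
ee_rot: [-0.188, 1.564, 0.19]
contact_force: [-0.0, 0.9, -0.7]
finger_gap: 0.186
```

```bash
python3 w.py t5 wrist side scene; python3 plan.py 519.5 186 91.5 1 | sed 's/np.float64//g'
```

```text
wrist 2711 ((516.9335327148438, 186.1240234375), (16.313045501708984, 60.28647994995117), 14.284053802490234) -76.09845
  panel 2222 -76.2979 ((551.3607177734375, 215.0745849609375), (6.640185832977295, 103.89859008789062), 13.435101509094238)
side 63 ((519.9718627929688, 175.30648803710938), (14.1988525390625, 43.99093246459961), 16.716548919677734) -74.18512
  panel 68 -76.90767 ((563.64111328125, 175.7328643798828), (6.846124649047852, 108.45976257324219), 13.090458869934082)
scene 81 ((521.1244506835938, 175.31300354003906), (15.994872093200684, 33.078399658203125), 51.16238784790039) -57.873623
  panel 320 -76.483215 ((559.1278686523438, 193.18209838867188), (9.055109024047852, 148.4658203125), 13.665645599365234)
clock 8.125 p [518.5 185.1  37.3] jaw 13.7 xaxis [-0.0019  0.0011 -1.    ] F [ 0.8  0.4 -1.5] q7 -0.41 gap 0.19
[[(-77.8), 0, 0], [0, 0.6, 1.2], 60]
```

View pics/t5wrist.png

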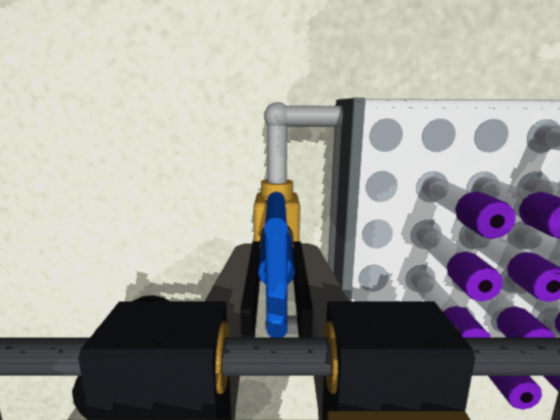

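The wings (-76.1°) are in line with the pipe and panel (-76.3°). I'll add 1° for margin, then release and rise.

Request:
{"op": "drive_tool", "data": {
  "moves": [
    [[1, 0, 0], [0, 0, 0], 0],
    [[0, 0, 0], [0, 0, 0], 0],
    [[0, 0, 0], [0, 0, 0], 38],
    [[0, 0, 0], [0, 0, 0], 38],
    [[0, 0, 0], [0, 0, 0], 38],
    [[0, 0, 0], [-10, 0, 0], 38],
    [[0, 0, 0], [-25, 0, 0], 38],
    [[0, 0, 0], [-40, 0, 0], 38],
    [[0, 0, 0], [-50, 0, 0], 38],
    [[0, 0, 0], [0, 0, 0], 38]
  ]
}}

```text
clock: 9.38
eef_pos: [519.2, 184.8, 168.9]
ee_rot: [-0.173, 1.564, 0.175]
contact_force: [-0.2, 0.5, -0.4]
finger_gap: 0.382
```

```bash
python3 w.py t6 wrist side scene; python3 plan.py 519.5 186 91.5 1 | sed 's/np.float64//g'; python3 -c "
from m import *
for n in ['t6scene','t6side']: key(dict(np.load(n+'.npz')),-600,-100,n+' Y')
"
```

```text
wrist 826 ((516.7703247070312, 185.58270263671875), (14.833433151245117, 60.2261848449707), 12.966785430908203) -76.97769
  panel 944 -76.43353 ((553.5554809570312, 206.19393920898438), (6.356689453125, 122.04749298095703), 13.561426162719727)
side 85 ((518.7490844726562, 182.3418426513672), (11.051875114440918, 56.919708251953125), 17.379484176635742) -74.700516
  panel 113 -76.44932 ((559.2488403320312, 192.90286254882812), (6.632897853851318, 147.8466033935547), 13.464129447937012)
scene 183 ((521.55126953125, 186.87847900390625), (9.956454277038574, 56.76818084716797), 14.315934181213379) -77.58862
  panel 311 -76.69579 ((558.987060546875, 193.754638671875), (8.995230674743652, 149.1385955810547), 12.780689239501953)
clock 9.525 p [516.  183.2 163.9] jaw 12.7 xaxis [-0.0095 -0.0019 -1.    ] F [ 0.4  0.1 -0.7] q7 -0.34 gap 0.38
[[(-78.8), 0, 0], [0, 2.0, 4.0], 60]
t6scene Y 1034 z [47. 93.] mean [ 468.7 -241.4] rect [ 467.6 -242. ] [16.8 58.6] dir 96.0
  top 211 [ 465.2 -242.2] [11.9 58.6]
t6side Y 308 z [48. 95.] mean [ 464.8 -249.7] rect [ 464.9 -243.7] [59.3 14.8] dir 95.7
  top 197 [ 465.5 -243.6] [ 9.9 60.2]
```

View pics/t6scene.png

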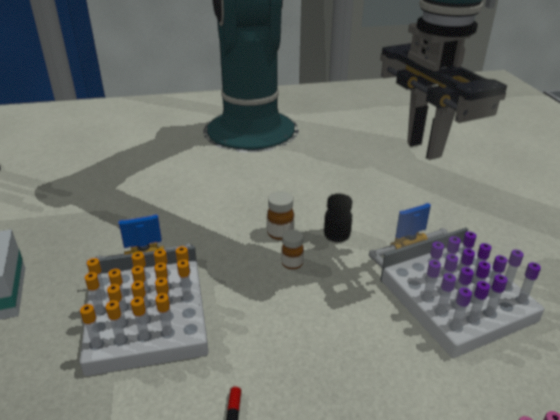

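View pics/t6wrist.png

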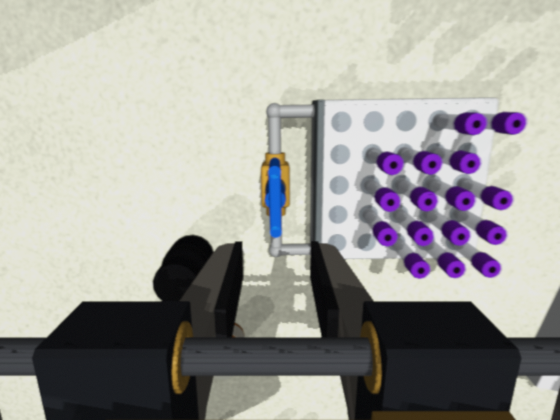

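The key is in line with the pipe (wrist view 275, rows 160–235), the gripper is clear above it, and the jars and yellow key are unmoved. One still row to settle, then I'll hand in.

Request:
{"op": "drive_tool", "data": {
  "moves": [
    [[0, 0, 0], [0, 0, 0], 38],
    [[0, 0, 0], [0, 0, 0], 38]
  ]
}}

```text
clock: 9.78
eef_pos: [514.5, 182.6, 161.6]
ee_rot: [-0.176, 1.578, 0.173]
contact_force: [-0.6, 0.6, 0.6]
finger_gap: 0.379
```

```bash
python3 -c "
from rig import arm
print(arm.observe()['contact_force']);print(arm.job_done())"
```

```text
[-0.55781219  0.62202667  0.57800842]
the job is handed in; nothing more can be done
None
```

I turned the purple tray's wing key clockwise about 79°, from about 0.21 rad to fully open, then let go, rose clear and handed the job in at about 9.8 s.

**Last checks**
- **Key angle:** after release, the wing against the panel line read -77.0° against -76.4° in the wrist view. The scene view gave -77.6° against -76.7°, and the side view -74.7° against -76.4°. The side view is the coarsest and suggests just under in line, while the other two suggest just past it.
- **Yellow key:** it reads as before, at about 96° in both views.
- **Jars:** the amber jar and the look-alikes show no movement in the last scene picture, judged by eye and not re-measured.
- **Contact:** the contact force was below 1 N at hand-in.

**What disagreed**
- **Fingertip height:** the first grasp closed on air because the fingertips stood about 37 mm higher than the stated tool geometry implies. All three cameras agreed on this, so I went by the images for the second try.
- **Grip point:** the key has a round hub about 16 mm across under its top, so I gripped that instead of the 10 mm wing. It turned without slipping.
- **Drift:** the arm drifted about 7 mm down and 5 mm sideways while holding after the rise, well clear of everything.

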